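# Clamp the jam jar, unscrew its lid and hold it over the mouth

### The job

Open the jam jar that stands in the clamp of the white preparation board: press the clamp's raised lever all the way down so that the jaws grip the jar, then unscrew the tight lid anticlockwise, without letting the jar turn or shift in the jaws, and stop turning as soon as its threads come free. Lift the lid straight off and finish still gripping it, level and centred one to two centimetres above the open mouth, so that drips fall back into the jar. Leave the clamp closed and the mug, plate, knife and fork where they are.

Things in the scene. Friction and masses are not known exactly. Their poses are not given: they have to be found in the camera images.
- board: White plastic preparation board, fixed to the ottoman, 190 mm along its x, 300 mm along its y (y -210 to +90), top face 22 mm above the ottoman. Origin on the ottoman straight below the jar's place; z up. The clamp works along y: at +y a fixed grey vee jaw lined with rubber, at -y a grey jaw that slides to +y on two rods, then the clamp head with its lever. All of it but the lever is at most 82 mm high.
- jaw_pad: Black rubber pad 44 mm wide and high, 14 mm thick, springy, on the sliding jaw. It is 1 to 5 mm clear of the jar while the lever is raised and pushes it into the vee with about 40 N when the lever is down. Origin: coincides with the board's at lever angle 0.
- clamp_lever (a joint): Lever angle, rad. 0: raised, handle 80 degrees above level, leaning out to the board's -y; grows as it swings out and down to the stop at 1.62 (along -y, 13 degrees below level). Above about 1.5 the jar is firmly gripped. The self-locking cam stays where left; 3 to 8 N at the handle moves it. Handle: flat black grip 20 mm wide (along x), 13 mm thick, from 60 to 115 mm from the pivot.
- lever_pivot (a point): Axis of the lever, on the board's middle line at x = 0, y = -89 mm, 67 mm above the ottoman; the axis runs along the board's x. The steel cheeks beside it stand to 80 mm above the ottoman.
- lever_end (a point): Middle of the upper face of the lever's handle (the face towards the jar when raised, the top when lowered), 100 mm from the pivot along the lever, 6.5 mm off its centre line; moves with the lever.
- jar: Amber glass jam jar with a paper label, 0.3 to 0.6 kg, standing loose on the board between the jaws: body 68 mm in diameter, 74 mm high, a shoulder, then from 88 mm a neck 48 mm in diameter; rim 105 mm above the foot. Origin at the centre of the foot, z up. Unclamped, it turns with the lid. Closing the clamp shifts it 1 to 3 mm to the board's +y.
- jar_mouth (a point): Centre of the jar's rim, 105 mm above its foot; axes as the jar's.
- jar_side (a point): Point on the jar's side, 34 mm from its axis, 39 mm above the foot, towards the jar's -x; shows whether the jar turns.
- lid: Plain metal twist-off lid on the jar, 62 mm in diameter, 20 mm deep, 40 g. Origin at the centre of its lower edge, z up. Screwed tight, this edge lies 87.5 mm above the jar's foot, 17.5 mm below the rim. It takes about 0.3 to 0.7 N m anticlockwise (seen from above) to turn: grip it firmly, 40 N or so. Free room for fingertips around its side and for 9 mm below its lower edge.
- lid_top (a point): Centre of the lid's flat top, 20 mm above its lower edge. Three lugs in the lid sit under three sloping threads on the neck. Turned 43 degrees from tight, having risen 1 mm, they are clear of the threads and the lid lifts straight off (best at 57 degrees, 1.0 rad); short of that it holds fast, and turned past 80 degrees without lifting it runs on towards the next threads: too far.
- mug: Blue and white china mug, 86 mm in diameter, 92 mm high, with a handle; origin under its centre. A bystander.
- plate: China plate with a blue rim, 225 mm across, 19 mm high, a piece of toast on it to 30 mm; origin under its centre. A bystander.
- knife: Table knife with a blue handle lying flat, 217 mm long along its x, 11 mm high; origin under its middle. A bystander.
- fork: Fork with a dark handle lying flat, 210 mm long along its x, 10 mm high; origin under its middle. A bystander.
Mind the look-alikes: they are no part of the job. Of the things like the lid, leave any that is blue, orange or yellow; of the rest the smaller one is meant.

How it is judged:
By the outcome, as a careful person would: the job done as asked, in the order asked, and still so for the second after the job is handed in, while the arm keeps its last pose, push and grip.
It also fails if it takes over 51 s, if anything falls off the work surface, if the arm or the gripper's body presses on something with over 40 N, if the wrist force passes 120 N, or if a joint passes its speed limit or range.

### The arm

A 6-joint arm with a two-finger parallel gripper is mounted at the origin on the work surface. World frame = base frame: x ahead of the robot, y to its left, z up, the work surface at z = 0. Lengths are in mm, angles in rad, forces in N, time in s.
With the tool pointing down it reaches from about 350 to 875 mm from the base axis. Payload 4.2 kg.
Tool frame: the origin (TCP) lies on the mounting face of the last link; the fingertips stand 173 mm ahead of it and the grasp point (between the pads) lies grip_point_offset ahead of it (grip_point_offset is the distance from the TCP to the grasp point, in mm); z points along the fingers, y is the line along which they close (so a half turn about z gives the same grasp; the last joint's range is limited). The gripper opens to 85 mm and grips with 20 to 120 N. Pads are 22 mm wide; open, the fingers measure 114 mm over their backs; the gripper's body (76 mm by 85 mm) begins 54 mm behind the grasp point. The pads swing forward as they close: fully open they stand 13 mm farther back than shut.
Start: joints at [1.417, 0.385, 0.008, 0, -1.194, -0.259], TCP at [250.701, 572.493, 404.712] pointing down, gripper open.
Joint ranges: [-3.14, 3.14], [-1.21, 2.06], [-1.07, 1.41], [-3.16, 2.05], [-2.99, -0.16], [-3.1, 3.1]. Speed limits (rad/s): [2.79, 2.79, 3.14, 3.14, 3.14, 3.14].

### API

Orientations are given as a unit quaternion [x, y, z, w].
In Python, from bench import read_state, get_image, job_done, recognise, place_of, grip_point_offset gives the robot as it stands. The module is installed in compiled form; this text tells all that it offers.
- The arm moves only by the tool carry_out, never from a script. Its arguments are lists of equal length, an entry for each row: "slide": the shift along the tool's x, y, z in m, a list of three; "roll": the turn about the tool's z in degrees; "claw": the finger opening in m, from 0 to 0.0854. A call has 1 to 8 rows; each row is the pose to reach, as a shift and turn from the pose commanded when the call began, along the tool's axes at that moment; what a row does not reach only later rows make up. A row lasts 1/8 s, in which the tool goes at most 62.5 mm and 10.7 degrees, less where a joint would pass 70% of its speed; a pose out of reach is approached as far as the arm can. A call with a gripper value outside its range is refused whole. The fingers move at their own pace and stop on an object; the grip force is fixed at half the most. Time passes only in rows, so rows that repeat a pose let the fingers close. It gives the time, the measured TCP pose, the force, the opening and the grip force at its end, in the units of the state.
- read_state(): the state, without advancing time (a new reading comes with each control period).
- get_image(name): name is "scene" or "top"; returns a dict with "img" (480x640x3 uint8, red, green, blue), "z_map" (480x640 float32, mm along the optical axis (not along the pixel's ray), 0 where there is no reading), "mtx" (3x3 intrinsics, pixels), "world_from_camera" (4x4, takes a point from camera to world coordinates). Camera axes: x right, y up, looking along -z (the intrinsics and any distortion apply to the point x, -y, -z); pixel columns grow to the right and rows downward; lengths in mm; the calibration is good to about 2 mm. A picture is of the moment at which its call begins.
- job_done(): hands the job in; it is judged then, once.
Trained networks look in a picture, given as the dict that the camera call returned (one of the last four; its "shot" number tells which), for a name from the list of things; names that differ only in an ending like _2 or _b are one class to them, and where a whole thing is asked for, a point or a joint stands for the part that bears it (a point fixed in the world has none). Each returns a list of dicts, best first, with "conf" (0 to 1); they miss things now and then, are a little off and sometimes report something else, mostly with a low value. They report only what shows in the picture. A call takes as long as a camera call. They do not tell look-alikes from the thing itself.
- recognise(picture, thing): "at" ([column, row] in pixels, amid what is visible of it).
- place_of(picture, thing): "at" ([column, row] in pixels: a listed point, or the origin of a listed thing).
The state is a dict: "clock": time; "joints": joint angles; "joint_vel": joint speeds; "joint_efforts": joint torques, N m; "position": TCP position; "ee_rot": TCP orientation; "contact_force": force on the tool from outside, world axes, zero at the start; "wrist_torque": the same for the moment, N m; "gripper_width": finger opening in mm; "grasp_force": force on a finger pad.
Only numpy, scipy, OpenCV 4.12 (cv2) and the standard library are available. Lean on these libraries where they do the work, as an engineer would, in place of code of your own. Each camera call takes 0.05 s, during which the arm holds its last target. There are 200 camera calls.

## Working session

There is one attempt and no reset: what is moved stays moved. The work goes in short steps, Python scripts to look and compute and a tool call to move; the robot and the scene stay as the last step left them, time stands still between calls to the robot, and variables do not carry over. Pictures are saved under pics/ and viewed, at most 10 in all, crops included, and the job is handed in when it is done.

Besides the shell and the picture viewer there is one more tool, called after "Emit:" by a JSON object that holds its "name" and its "arguments". carry_out: Moves the arm, as the interface text tells. Its arguments: {"type":"object","properties":{"slide":{"type":"array"},"roll":{"type":"array"},"claw":{"type":"array"}},"required":["slide","roll","claw"]}

```bash
mkdir -p pics; cat > h.py <<'E'
import numpy as np, cv2
from bench import *
from scipy.spatial.transform import Rotation as R
def world(p,uv,z=None,r=2):
    u,v=uv; K=p["mtx"]; T=p["world_from_camera"]
    d=np.array([(u-K[0,2])/K[0,0],-(v-K[1,2])/K[1,1],-1.])
    if z is None:
        w=p["z_map"][int(v)-r:int(v)+r+1,int(u)-r:int(u)+r+1]; w=w[w>0]
        return T[:3,:3]@(d*np.median(w))+T[:3,3]
    D=T[:3,:3]@d; return T[:3,3]+D*(z-T[2,3])/D[2]
def save(p,n): cv2.imwrite("pics/"+n,p["img"][:,:,::-1])
E
python3 - <<'E'
from h import *
s=read_state(); print(s, grip_point_offset if not callable(grip_point_offset) else grip_point_offset())
np.set_printoptions(precision=1,suppress=True)
for c in("scene","top"):
    p=get_image(c); save(p,c+"0.png"); print(c,p["world_from_camera"][:3,3],[k for k in p])
    for t in("lid_top","jar","lever_end","lever_pivot","board","mug","plate","jar_side"):
        print(t,[(np.round(q["at"]),round(q["conf"],2),world(p,q["at"])) for q in place_of(p,t)])
E
```

```text
{'clock': 0.0, 'joints': array([ 1.41658951e+00,  3.85554714e-01,  6.57830829e-03, -5.16655396e-04,
       -1.19393507e+00, -2.58604502e-01]), 'joint_vel': array([ 0.00021373,  0.00054156,  0.00013254,  0.00058897, -0.00119174,
        0.00121404]), 'joint_efforts': array([ 3.81654627e-04, -3.92293596e+01,  1.88398898e+01,  4.18622106e+00,
       -4.59960167e-03, -1.60018068e-06]), 'position': array([250.62016575, 572.31793869, 403.6010397 ]), 'ee_rot': array([ 9.78753756e-01, -2.05036358e-01, -1.84592645e-04,  1.06865964e-03]), 'contact_force': array([ 0.08882465, -0.35212403,  0.04397399]), 'wrist_torque': array([-0.02427243,  0.00223373, -0.01729767]), 'grasp_force': 0.0, 'gripper_width': 85.68242154385175} 154.70000000000002
scene [1625.9 -568.4 1299.5] ['img', 'z_map', 'mtx', 'world_from_camera', 'shot']
lid_top [(array([394., 296.]), 0.83, array([684.8, 159.7,  22.8])), (array([346., 237.]), 0.79, array([505.6, 104.8, 127.1])), (array([274., 246.]), 0.77, array([331.4, -44.9,  18.3])), (array([354., 322.]), 0.6, array([714.9,  13. ,  24.5])), (array([318., 233.]), 0.51, array([
[... 1014 characters left out ...]
19., 250.]), 0.35, array([497.8,  12.5, 155.8]))]
jar [(array([285., 251.]), 0.42, array([496.3, 104.5, 128.2])), (array([319., 250.]), 0.32, array([497. ,  12.5, 152.6]))]
lever_end [(array([318., 246.]), 0.59, array([528.8,  18.3,  35.3])), (array([278., 263.]), 0.39, array([472.4, 126. ,  69.5]))]
lever_pivot [(array([315., 253.]), 0.87, array([498.9,  23.3,  95.5]))]
board [(array([280., 254.]), 0.64, array([488.2, 119.2, 128.9]))]
mug [(array([175., 247.]), 0.72, array([519.7, 429.9,  15.4]))]
plate [(array([472., 257.]), 0.74, array([ 508. , -424.1,   25.4]))]
jar_side [(array([169., 247.]), 0.54, array([520.8, 448.8,   8.1])), (array([280., 261.]), 0.53, array([473.5, 118.7,  92.4]))]
```

View pics/scene0.png

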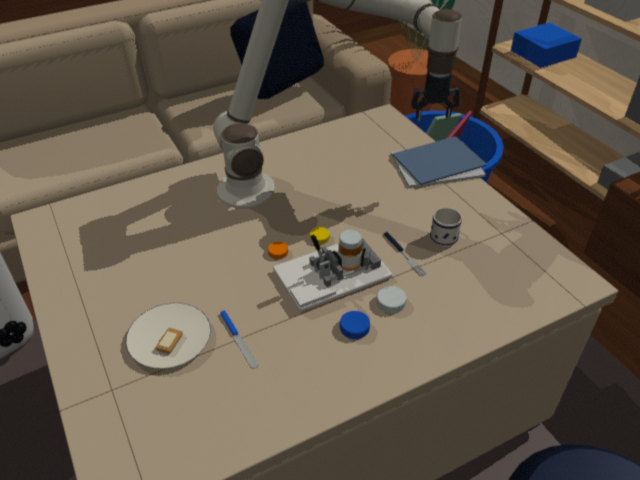

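View pics/top0.png

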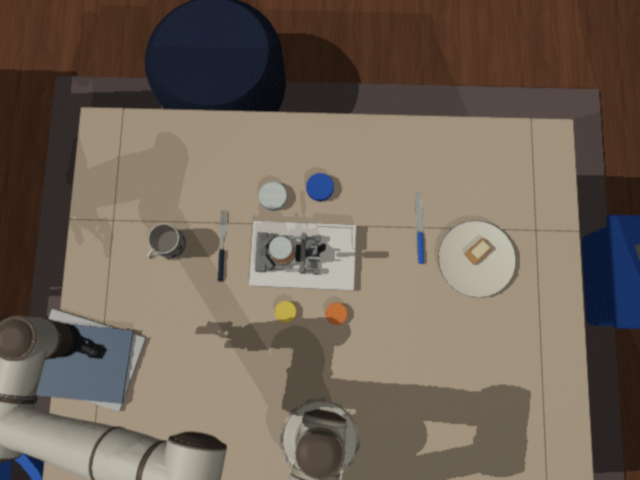

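The scene view shows the jar with its white lid at (350,240) and the raised lever at (316,241). In the top view the lid is at (281,247) and the board spans columns 250–356. The larger white lid on the table at (273,195) and the coloured ones are decoys. Next I'll fit the board and lid from depth.

```bash
cat >> h.py <<'E'
np.set_printoptions(precision=1,suppress=True)
def cloud(p):
    K=p["mtx"];T=p["world_from_camera"];v,u=np.mgrid[:480,:640];z=p["z_map"]
    P=np.stack([(u-K[0,2])/K[0,0]*z,-(v-K[1,2])/K[1,1]*z,-z],-1)@T[:3,:3].T+T[:3,3]
    P[z<=0]=1e6; return P
E
python3 - <<'E'
from h import *
for c in("top","scene"):
    p=get_image(c);C=cloud(p); near=(abs(C[...,0]-505)<130)&(abs(C[...,1]-60)<190)
    L=C[near&(abs(C[...,2]-129.5)<5)&(np.hypot(C[...,0]-505,C[...,1]-115)<45)]
    print(c,"lid",len(L),L.mean(0),L.min(0),L.max(0),np.array(cv2.minEnclosingCircle(L[:,:2].astype(np.float32))[0]))
    B=C[near&(C[...,2]>14)&(C[...,2]<90)&(abs(C[...,0]-505)<115)]
    print("board",len(B),cv2.minAreaRect(B[:,:2].astype(np.float32)))
    b=C[near&(abs(C[...,2]-22)<5)&(abs(C[...,0]-505)<115)];print("boardtop",np.median(b[:,2]),cv2.minAreaRect(b[:,:2].astype(np.float32)))
    H=C[near&(C[...,2]>95)&(C[...,1]<60)]; print("lever",len(H)); 
    print(H[np.argsort(-H[:,2])][::max(1,len(H)//14)])
E
```

```text
top lid 352 [506.9 118.2 129.7] [476.9  88.5 124.5] [537.9 148.3 134.5] [507.4 117.6]
board 6124 ((508.77569580078125, 78.21945190429688), (338.2691650390625, 199.72238159179688), 87.8388671875)
boardtop 22.137553042826994 ((504.918701171875, 60.0137939453125), (299.4457092285156, 190.18682861328125), 88.6738510131836)
lever 82
[[505.4   0.4 187.5]
 [511.8   5.8 180.4]
 [506.9   3.  178.6]
 [496.5   0.2 177.9]
 [510.1  -2.1 176.1]
 [510.2   3.1 175. ]
 [510.3   5.7 174. ]
 [510.9   0.5 171.3]
 [501.   10.7 165.5]
 [502.   13.4 159.5]
 [494.8   7.9 155. ]
 [506.7  16.2 146.7]
 [502.   16.1 143.1]
 [508.8  19.  134.2]
 [499.9  21.5 121.6]
 [507.6  24.5 107.7]
 [506.2  27.3  99.4]]
scene lid 247 [512.8 114.4 128.6] [480.4  82.7 124.5] [544.8 145.2 134.4] [511.6 112.8]
board 4435 ((510.1363525390625, 57.76105499267578), (303.2162780761719, 198.9293670654297), 88.65658569335938)
boardtop 21.43962980046672 ((510.93096923828125, 56.666229248046875), (301.4805603027344, 196.43746948242188), 88.43440246582031)
lever 111
[[517.9  -2.1 184.2]
 [506.7   0.7 177.8]
 [518.6   0.5 176.3]
 [511.1  -4.8 172.6]
 [519.6   3.  168.7]
 [511.9  10.1 163.1]
 [512.1  -2.5 157.7]
 [518.1   9.8 153.4]
 [519.6   5.8 148.8]
 [517.6   6.8 143.1]
 [514.5   8.4 136. ]
 [516.6  16.7 134. ]
 [514.   11.6 122.8]
 [513.7  11.8 118.6]
 [512.5  12.3 109.6]
 [508.3  17.7  99.8]]
```

Emit:
{"name": "carry_out", "arguments": {"slide": [[0.0447, 0.038, 0], [0.0893, 0.0759, 0], [0.134, 0.1139, 0], [0.1787, 0.1519, 0], [0.2233, 0.1898, 0], [0.268, 0.2278, 0], [0.3127, 0.2658, 0], [0.3573, 0.3038, 0]], "roll": [8, 17, 26, 35, 44, 53, 61, 67.8], "claw": [0, 0, 0, 0, 0, 0, 0, 0]}}

```text
clock: 2.0
position: [456.6, 149.1, 405.2]
ee_rot: [-0.697, 0.717, -0.0, 0.001]
contact_force: [0.4, 0.8, -1.3]
gripper_width: 0.0
grasp_force: 0.0
```

Emit:
{"name": "carry_out", "arguments": {"slide": [[0.044, -0.022, 0], [0.088, -0.044, 0], [0.1055, -0.0535, 0], [0.1055, -0.0535, 0.025], [0.1055, -0.0535, 0.05], [0.1055, -0.0535, 0.075], [0.1055, -0.0535, 0.075]], "roll": [0, 0, 0, 0, 0, 0, 0], "claw": [0, 0, 0, 0, 0, 0, 0]}}

```text
clock: 2.88
position: [506.4, 43.8, 328.2]
ee_rot: [-0.698, 0.716, 0.001, -0.002]
contact_force: [-0.7, 0.5, 0.4]
gripper_width: -0.2
grasp_force: 0.0
```

```bash
python3 - <<'E'
from h import *
p=get_image("scene"); cv2.imwrite("pics/s1.png",cv2.resize(p["img"][170:330,240:450,::-1],None,fx=3.5,fy=3.5))
# push plan: tool-frame from start, corner path s=90
piv=np.array([28.5,67]);
for a in [0,.15,.4,.65,.9,1.1,1.3,1.45,1.55,1.62]:
    f=np.radians(80)-a*np.radians(93)/1.62; s=90
    P=piv+s*np.array([-np.cos(f),np.sin(f)])+6.5*np.array([np.sin(f),np.cos(f)])
    yc=P[0]+11
    print(round(a,2),"ycentre %.1f tip z %.1f tcpz %.1f"%(yc,P[1],P[1]+173))
print(read_state()["position"])
E
```

```text
0 ycentre 30.3 tip z 156.8 tcpz 329.8
0.15 ycentre 16.9 tip z 154.4 tcpz 327.4
0.4 ycentre -4.0 tip z 146.0 tcpz 319.0
0.65 ycentre -22.3 tip z 132.8 tcpz 305.8
0.9 ycentre -36.6 tip z 115.4 tcpz 288.4
1.1 ycentre -44.8 tip z 99.3 tcpz 272.3
1.3 ycentre -49.5 tip z 81.9 tcpz 254.9
1.45 ycentre -50.7 tip z 68.4 tcpz 241.4
1.55 ycentre -50.4 tip z 59.4 tcpz 232.4
1.62 ycentre -49.7 tip z 53.1 tcpz 226.1
[507.   44.  329.6]
```

View pics/s1.png

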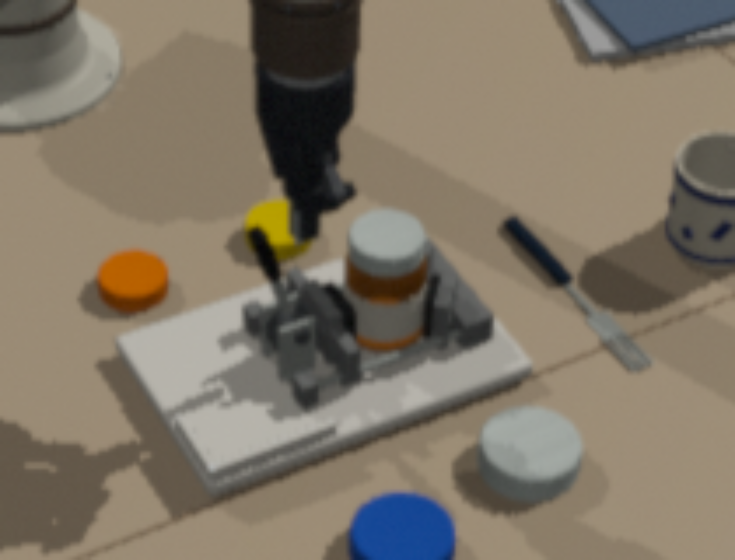

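The crop shows the closed fingertips at (305,235), right of (+y from) the raised handle at (260,240) and in line with it. I'll now push the lever along its arc.

Emit:
{"name": "carry_out", "arguments": {"slide": [[0.014, 0, 0], [0.026, 0, 0.002], [0.038, 0, 0.006], [0.049, 0, 0.011], [0.058, 0, 0.017], [0.066, 0, 0.024], [0.074, 0, 0.033], [0.081, 0, 0.042]], "roll": [0, 0, 0, 0, 0, 0, 0, 0], "claw": [0, 0, 0, 0, 0, 0, 0, 0]}}

```text
clock: 3.92
position: [505.4, -37.5, 287.6]
ee_rot: [-0.698, 0.716, -0.001, 0.001]
contact_force: [2.7, 2.3, 3.9]
gripper_width: 0.2
grasp_force: 2.2
```

Emit:
{"name": "carry_out", "arguments": {"slide": [[0.005, 0, 0.009], [0.009, 0, 0.018], [0.012, 0, 0.028], [0.0135, 0, 0.038], [0.0137, 0, 0.047], [0.0135, 0, 0.056], [0.013, 0, 0.062], [0.013, 0, 0.064]], "roll": [0, 0, 0, 0, 0, 0, 0, 0], "claw": [0, 0, 0, 0, 0, 0, 0, 0]}}

```text
clock: 4.92
position: [505.6, -49.9, 228.7]
ee_rot: [-0.699, 0.715, -0.002, 0.0]
contact_force: [-9.9, 2.9, 48.9]
gripper_width: -0.3
grasp_force: 23.7
```

```bash
python3 - <<'E'
from h import *
p=get_image("scene"); cv2.imwrite("pics/s2.png",cv2.resize(p["img"][170:330,240:450,::-1],None,fx=3.5,fy=3.5))
s=read_state();print(s["position"],s["contact_force"])
E
```

```text
[505.4 -49.9 228.8] [-8.   1.3 40.6]
```

View pics/s2.png

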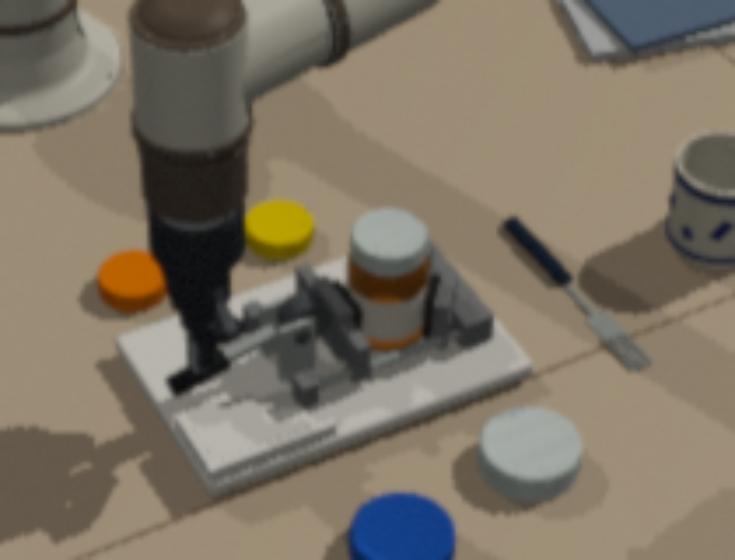

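Lever is all the way down: in the crop the handle lies at (200,375) and the force rose at the stop. I'll raise the tool, then use the tool's known axis to check the camera offsets.

Emit:
{"name": "carry_out", "arguments": {"slide": [[0, 0, -0.04], [0, 0, -0.08], [0, 0, -0.12], [0, 0, -0.12]], "roll": [0, 0, 0, 0], "claw": [0.085, 0.085, 0.085, 0.085]}}

```text
clock: 5.48
position: [503.9, -50.1, 344.9]
ee_rot: [-0.698, 0.716, -0.0, 0.001]
contact_force: [-0.9, 0.2, -0.9]
gripper_width: 72.4
grasp_force: 0.0
```

```bash
python3 - <<'E'
from h import *
from scipy.optimize import least_squares
s=read_state();t=s["position"];print(t,s["contact_force"],s["gripper_width"])
for c in("scene","top"):
    p=get_image(c);C=cloud(p)
    for lo,hi in((0,40),(40,80),(80,120)):
        m=(np.hypot(C[...,0]-t[0],C[...,1]-t[1])<75)&(C[...,2]>t[2]+lo)&(C[...,2]<t[2]+hi); Q=C[m]
        if len(Q)<30: print(c,lo,len(Q)); continue
        f=least_squares(lambda a:np.hypot(Q[:,0]-a[0],Q[:,1]-a[1])-a[2],[t[0],t[1],40],loss="soft_l1")
        print(c,lo,len(Q),f.x[:2]-t[:2],f.x[2],np.std(f.fun))
    L=C[(abs(C[...,2]-129.5)<5)&(np.hypot(C[...,0]-508,C[...,1]-118)<45)]
    print(c,"lid",len(L),L.mean(0),np.array(cv2.minEnclosingCircle(L[:,:2].astype(np.float32))[0]))
    for th in ("jar_mouth","lid_top"):
        print(th,[(q["at"],round(q["conf"],2),world(p,q["at"],129.5)) for q in place_of(p,th) if np.hypot(*(world(p,q["at"],129.5)[:2]-[508,118]))<40])
E
```

```text
[503.9 -50.1 344.9] [-0.9  0.2 -0.9] 72.41556624223394
scene 0 345 [ 1.2 -1.4] 39.31251941442869 3.437499159711956
scene 40 398 [ 1.2 -1.2] 41.221807216811946 2.1809935592367746
scene 80 582 [-5.3  3.4] 48.99368019782553 5.049043865756373
scene lid 243 [513.7 116.2 129. ] [514.2 115. ]
jar_mouth [([353.0, 237.7], 0.86, array([519.2, 121.4, 129.5]))]
lid_top [([351.2, 237.0], 0.81, array([514.2, 118.4, 129.5])), ([350.9, 241.4], 0.44, array([529.8, 108.3, 129.5]))]
top 0 45 [-1.4 -0.1] 40.54575692215062 0.4138655617155271
top 40 28
top 80 114 [2.6 2.1] 46.79037206670506 2.6532362629177997
top lid 0 [nan nan nan] [0. 0.]
jar_mouth []
lid_top []<stdin>:12: RuntimeWarning: Mean of empty slice.
  ret = um.true_divide(
```

Emit:
{"name": "carry_out", "arguments": {"slide": [[-0.043, 0, 0], [-0.085, -0.001, 0], [-0.128, -0.001, 0], [-0.17, -0.0014, 0], [-0.17, -0.0014, 0], [-0.17, -0.0014, 0.02], [-0.17, -0.0014, 0.035], [-0.17, -0.0014, 0.035]], "roll": [0, 0, 0, 0, 0, 0, 0, 0], "claw": [0.085, 0.085, 0.085, 0.085, 0.085, 0.085, 0.085, 0.085]}}

```text
clock: 6.78
position: [509.9, 119.2, 307.0]
ee_rot: [-0.698, 0.716, 0.001, -0.002]
contact_force: [-0.5, -0.1, 0.4]
gripper_width: 85.1
grasp_force: 0.0
```

```bash
python3 - <<'E'
from h import *
s=read_state();print(s["position"],s["contact_force"],s["gripper_width"])
p=get_image("scene"); cv2.imwrite("pics/s3.png",cv2.resize(p["img"][190:280,290:410,::-1],None,fx=6,fy=6,interpolation=2))
C=cloud(p); t=s["position"]
Q=C[(np.hypot(C[...,0]-t[0],C[...,1]-t[1])<75)&(C[...,2]>t[2]-200)&(C[...,2]<t[2]-110)]
print("lowest finger pts",Q[np.argsort(Q[:,2])][:300:20])
E
```

```text
[509.9 119.2 307. ] [-0.5 -0.1  0.4] 85.0623731531045
lowest finger pts [[534.3 110.  107. ]
 [530.3 141.9 112.9]
 [544.9 110.1 115.6]
 [532.9  97.4 119.1]
 [545.6 112.7 122.7]
 [537.2 101.2 124.8]
 [533.2  90.5 126.3]
 [499.6 106.6 127. ]
 [498.8 130.1 127.7]
 [506.9  99.1 128.2]
 [513.8 127.9 129. ]
 [513.8 108.2 129.8]
 [530.1 118.2 130.7]
 [524.5  89.  131.4]
 [523.7 108.9 133.5]]
```

View pics/s3.png

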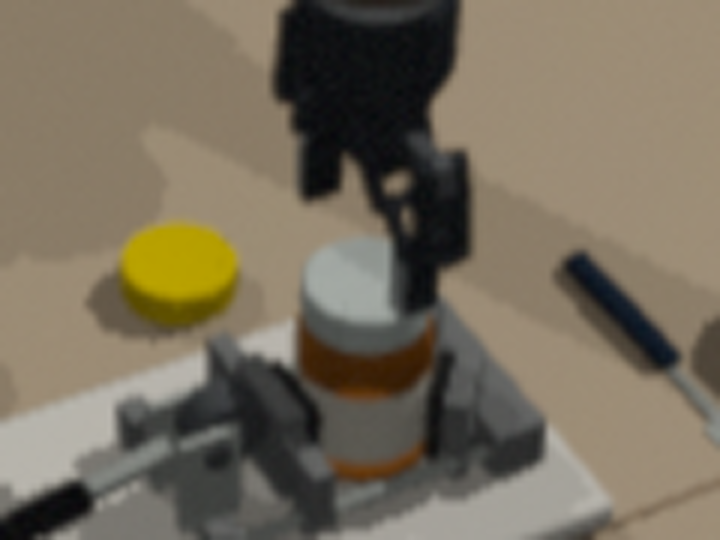

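The crop shows the open fingers straddling the lid (tips at (320,190) and (415,300), lid centre at (368,285)), and the lever is down at lower left. I'll descend and close partway.

Emit:
{"name": "carry_out", "arguments": {"slide": [[0, 0, 0.012], [0, 0, 0.024], [0, 0, 0.034], [0, 0, 0.034], [0, 0, 0.034], [0, 0, 0.034], [0, 0, 0.034]], "roll": [0, 0, 0, 0, 0, 0, 0], "claw": [0.085, 0.085, 0.085, 0.066, 0.066, 0.066, 0.066]}}

```text
clock: 7.7
position: [510.3, 120.1, 275.1]
ee_rot: [-0.698, 0.716, -0.0, 0.0]
contact_force: [0.4, 0.4, 0.3]
gripper_width: 65.9
grasp_force: 0.0
```

```bash
python3 - <<'E'
from h import *
s=read_state();print(s["position"],s["contact_force"],s["wrist_torque"],s["gripper_width"],s["grasp_force"])
E
```

```text
[510.3 120.1 275.1] [0.4 0.4 0.3] [-0.  -0.   0.1] 65.89816581310623 0.0
```

Emit:
{"name": "carry_out", "arguments": {"slide": [[0, 0, 0], [0, 0, 0], [0, 0, 0]], "roll": [0, 0, 0], "claw": [0.0635, 0.0635, 0.0635]}}

```text
clock: 8.07
position: [510.1, 120.0, 274.7]
ee_rot: [-0.698, 0.716, 0.0, -0.0]
contact_force: [-0.7, 0.7, 1.2]
gripper_width: 63.5
grasp_force: 0.7
```

Emit:
{"name": "carry_out", "arguments": {"slide": [[0, 0, 0], [0, 0, 0], [0, 0, 0], [0, 0, 0], [0, 0, 0], [0, 0, 0], [0, 0, 0], [0, 0, 0]], "roll": [0, -10, -20, -30, -40, -50, -60, -70], "claw": [0.08, 0.08, 0.08, 0.08, 0.08, 0.08, 0.08, 0.08]}}

```text
clock: 9.07
position: [510.5, 120.0, 274.7]
ee_rot: [0.983, -0.183, 0.0, -0.0]
contact_force: [0.1, -0.1, -0.2]
gripper_width: 80.2
grasp_force: 0.0
```

Emit:
{"name": "carry_out", "arguments": {"slide": [[0, 0, 0], [0, 0, 0], [0, 0, 0], [0, 0, 0], [0, 0, 0]], "roll": [-10, -20, -20, -20, -20], "claw": [0.08, 0.066, 0.066, 0.066, 0.066]}}

```text
clock: 9.7
position: [510.3, 120.0, 274.7]
ee_rot: [1.0, -0.013, 0.0, -0.0]
contact_force: [0.6, -0.2, 0.4]
gripper_width: 66.2
grasp_force: 0.0
```

Emit:
{"name": "carry_out", "arguments": {"slide": [[0, 0, 0], [0, 0, 0], [0, 0, 0]], "roll": [0, 0, 0], "claw": [0.0635, 0.0635, 0.0635]}}

```text
clock: 10.07
position: [510.3, 120.0, 274.7]
ee_rot: [1.0, -0.013, 0.0, -0.0]
contact_force: [-0.0, 1.3, 0.4]
gripper_width: 63.7
grasp_force: 0.0
```

Emit:
{"name": "carry_out", "arguments": {"slide": [[0, 0, 0], [0, 0, 0], [0, 0, 0], [0, 0, 0]], "roll": [0, 0, 0, 0], "claw": [0.05, 0.05, 0.05, 0.05]}}

```text
clock: 10.58
position: [510.3, 120.1, 275.2]
ee_rot: [1.0, -0.013, 0.0, -0.0]
contact_force: [-3.0, 0.2, 4.7]
gripper_width: 60.5
grasp_force: 64.2
```

```bash
python3 - <<'E'
from h import *
s=read_state();print(s["position"],s["contact_force"],s["wrist_torque"],s["gripper_width"],s["grasp_force"],s["joints"])
p=get_image("scene"); cv2.imwrite("pics/s4.png",cv2.resize(p["img"][190:280,290:410,::-1],None,fx=6,fy=6,interpolation=2))
print([(q["at"],q["conf"]) for q in place_of(p,"jar_side")])
E
```

```text
[510.3 120.1 275.2] [-3.   0.2  4.7] [0.1 0.6 0. ] 60.53179488392291 64.16218173008019 [ 0.5  0.4 -0.4  0.  -0.8  1. ]
[]
```

View pics/s4.png

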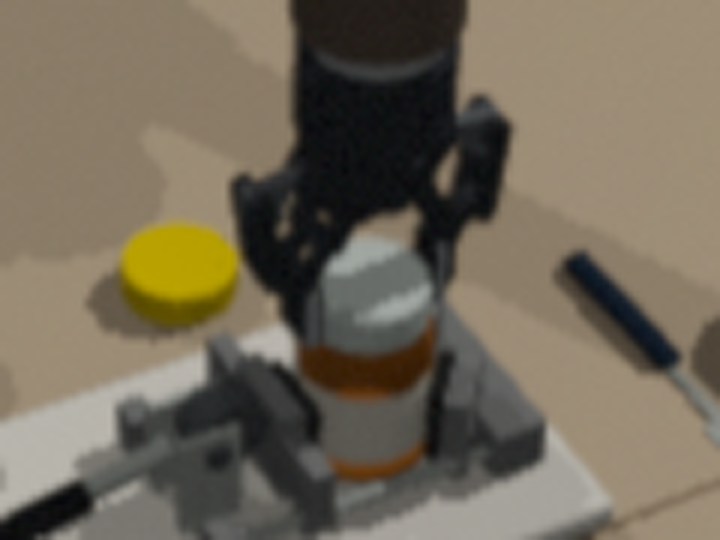

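The crop shows the lid held between the pads (left (310,310), right (435,280)), with the jar seated between the jaws. Now unscrewing 58°.

Emit:
{"name": "carry_out", "arguments": {"slide": [[0, 0, -0.0002], [0, 0, -0.0004], [0, 0, -0.0006], [0, 0, -0.0008], [0, 0, -0.001], [0, 0, -0.001], [0, 0, -0.001], [0, 0, -0.001]], "roll": [-8, -17, -26, -35, -44, -53, -58, -58], "claw": [0.05, 0.05, 0.05, 0.05, 0.05, 0.05, 0.05, 0.05]}}

```text
clock: 11.68
position: [510.7, 120.2, 276.1]
ee_rot: [0.881, 0.473, 0.001, 0.0]
contact_force: [0.7, 0.3, 3.9]
gripper_width: 60.6
grasp_force: 64.0
```

```bash
python3 - <<'E'
from h import *
s=read_state();print(s["position"],s["contact_force"],s["wrist_torque"],s["gripper_width"],s["grasp_force"])
print(R.from_quat(s["ee_rot"]).as_matrix()[:,0], np.degrees(2*np.arctan2(s["ee_rot"][1],s["ee_rot"][0])))
E
```

```text
[510.7 120.2 276.1] [0.7 0.3 3.9] [ 0.  -0.1  0.1] 60.55956265258634 64.02418793347351
[0.6 0.8 0. ] 56.51693231782769
```

Emit:
{"name": "carry_out", "arguments": {"slide": [[0, 0, -0.002], [0, 0, -0.004], [0, 0, -0.006], [0, 0, -0.006]], "roll": [0, 0, 0, 0], "claw": [0.05, 0.05, 0.05, 0.05]}}

```text
clock: 12.18
position: [510.2, 120.0, 281.7]
ee_rot: [0.881, 0.474, 0.0, -0.0]
contact_force: [0.0, 0.0, 0.3]
gripper_width: 60.4
grasp_force: 64.7
```

Free, with no resistance. Lifting to 15 mm above the rim.

Emit:
{"name": "carry_out", "arguments": {"slide": [[0, 0, -0.006], [0, 0, -0.012], [0, 0, -0.018], [0, 0, -0.023], [0, 0, -0.0255], [0, 0, -0.0255], [0, 0, -0.0255]], "roll": [0, 0, 0, 0, 0, 0, 0], "claw": [0.05, 0.05, 0.05, 0.05, 0.05, 0.05, 0.05]}}

```text
clock: 13.05
position: [510.2, 119.9, 307.0]
ee_rot: [0.881, 0.474, -0.0, -0.0]
contact_force: [0.8, -0.4, -0.7]
gripper_width: 60.5
grasp_force: 64.7
```

```bash
python3 - <<'E'
from h import *
s=read_state();print(s["position"],s["contact_force"],s["gripper_width"],s["grasp_force"],s["ee_rot"])
p=get_image("scene"); cv2.imwrite("pics/s5.png",cv2.resize(p["img"][190:280,290:410,::-1],None,fx=6,fy=6,interpolation=2))
for t,z in(("lid_top",161),("jar_mouth",127),("lever_end",51)):
    print(t,[(q["at"],round(q["conf"],2),world(p,q["at"],z)) for q in place_of(p,t)][:5])
E
```

```text
[510.2 119.9 307. ] [ 0.8 -0.4 -0.7] 60.50108010761173 64.68662118839347 [ 0.9  0.5 -0.  -0. ]
lid_top [([391.6, 296.6], 0.88, array([784.7,  75.9, 161. ])), ([274.2, 247.6], 0.84, array([ 481.2, -105.6,  161. ])), ([351.9, 226.8], 0.67, array([507.9, 123.3, 161. ])), ([355.9, 322.3], 0.63, array([814.4, -44.8, 161. ])), ([319.5, 233.2], 0.5, array([488.2,  30.5, 161. ]))]
jar_mouth [([355.1, 235.6], 0.7, array([512. , 132.6, 127. ]))]
lever_end [([293.2, 278.1], 0.63, array([511.6, -67.4,  51. ]))]
```

View pics/s5.png

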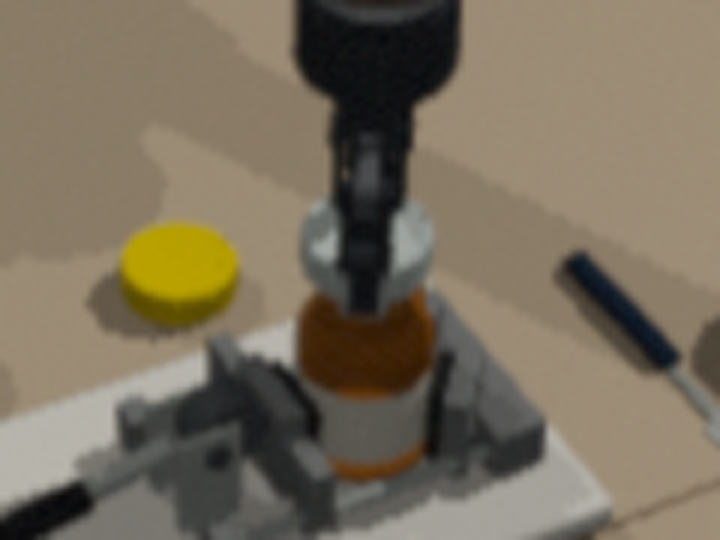

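The crop shows the lid level at (367,245), centred above the jar axis (368), with the jar still in the jaws and the lever down. By the arm's readings the lid's edge is about 14–15 mm above the rim. Handing in.

```bash
python3 -c "
from bench import *
print(job_done())"
```

```text
the job is handed in; nothing more can be done
None
```

The job is handed in: the clamp is closed and the lid was unscrewed 58° and lifted off. It is still gripped, level and centred, about 15 mm above the open mouth. The camera could not see the jar's side mark, so I couldn't check directly that the jar didn't turn.

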